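# Close the inspection cover of a boat's water tank

### The arm

A 6-joint arm with a two-finger parallel gripper is mounted at the origin on the work surface. World frame = base frame: x ahead of the robot, y to its left, z up, the work surface at z = 0. Lengths are in mm, angles in rad, forces in N, time in s.
With the tool pointing down it reaches from about 400 to 925 mm from the base axis. Payload 12.5 kg.
Tool frame: the origin (TCP) lies at the centre of the arm's flange, where the gripper is bolted on; the fingertips stand 190 mm ahead of it and the grasp point (between the pads) lies 171 mm ahead of it; z points along the fingers, y is the line along which they close (so a half turn about z gives the same grasp; the last joint's range is limited). The gripper opens to 95 mm and grips with 3 to 60 N. Pads are 20 mm wide; open, the fingers measure 119 mm over their backs; the gripper's body (75 mm by 180 mm) begins 59 mm behind the grasp point.
Start: joints at [-1.268, 0.491, 1.559, -0, 1.092, -0.106], TCP at [248.462, -573.491, 404.761] pointing down, gripper open.
Joint ranges: [-3.1, 3.1], [-0.84, 2.19], [0.05, 2.79], [-1.13, 4.28], [0.06, 2.93], [-2.69, 2.69]. Speed limits (rad/s): [2.22, 2.22, 2.79, 3.14, 3.14, 3.14].

### API

Orientations are given as [roll, pitch, yaw] about the fixed x, y, z axes, in that order (R = Rz(yaw) Ry(pitch) Rx(roll)).
In Python, from cell import env, read_camera, search_frame, cut_out gives the robot as it stands. The module is installed in compiled form; this text tells all that it offers.
- The arm moves only by the tool move_arm, never from a script. Its argument "commands" is a list of rows, each a list of 3 entries, a list of its own where there are three numbers: the shift along the world's x, y, z normalised to -1 to 1, where 1 is 0.03 m, then the turn about the world's z normalised to -1 to 1, where 1 is 0.08 rad, then the opening, from -1 (shut) to 1 (fully open), so that 0 is half open. A call has 1 to 20 rows; each row shifts and turns the commanded pose from where the row before left it; what a row does not reach is not made up. A row lasts 1/12 s, in which the tool goes at most 41.7 mm and 7.16 degrees, less where a joint would pass 70% of its speed; a pose out of reach is approached as far as the arm can. A call with a number of a shift or a turn outside -1 to 1 is refused whole. A call with a gripper value outside its range is refused whole. The fingers move at their own pace and stop on an object; the grip force is fixed at half the most. Time passes only in rows, so rows that do not move let the fingers close. It gives the time, the measured TCP pose, the force, the opening and the grip force at its end, in the units of the state.
- env.state(): the state, without advancing time (a new reading comes with each control period).
- read_camera(name): name is "side" or "top"; returns a dict with "image" (384x512x3 uint8, red, green, blue), "fx", "fy", "cx", "cy" (pixels), "D" ([k1, k2, p1, p2, k3] as OpenCV has them; the pictures are not rectified), "rvec" (rotation vector, rad) and "tvec" (3), from world to camera coordinates, as OpenCV has them. Camera axes: x right, y down, z forward; pixel columns grow to the right and rows downward; lengths in mm; the calibration is good to about 2 mm. A picture is of the moment at which its call begins. There is no depth.
- env.job_done(): hands the job in; it is judged then, once.
Trained networks look in a picture, given as the dict that the camera call returned (one of the last four; its "shot" number tells which), for a name from the list of things; names that differ only in an ending like _2 or _b are one class to them, and where a whole thing is asked for, a point or a joint stands for the part that bears it (a point fixed in the world has none). Each returns a list of dicts, best first, with "confidence" (0 to 1); they miss things now and then, are a little off and sometimes report something else, mostly with a low value. They report only what shows in the picture. A call takes as long as a camera call.
- search_frame(thing, picture): "at" ([column, row] in pixels, amid what is visible of it).
- cut_out(thing, picture): "region" (384x512 bool, what is visible of it) and "at" ([column, row] in pixels, amid what is visible of it).
The state is a dict: "t": time; "joints": joint angles; "qvel": joint speeds; "tau": joint torques, N m; "eef_pos": TCP position; "tcp_rot": TCP orientation; "ft_force": force on the tool from outside, world axes, zero at the start; "moment": the same for the moment, N m; "opening": opening from 0.0 (shut) to 1.0 (fully open); "grip_force": force on a finger pad.
Only numpy, scipy, OpenCV 4.12 (cv2) and the standard library are available. Lean on these libraries where they do the work, as an engineer would, in place of code of your own. Each camera call takes 0.05 s, during which the arm holds its last target. There are 200 camera calls.

### The job

The inspection cover of the boat's water tank lies on its gasket with its four wing screws run in loosely. Tighten them clockwise in cross order, each followed by the one diagonally opposite: first bring all four just snug, then go round once more in cross order and turn each one firmly and equally tight without forcing it. Leave the other things on the bench and on the tank where they lie.

Things in the scene. Friction and masses are not known exactly. Their poses are not given: they have to be found in the camera images.
- screw0: Brass wing screw at the corner -x, +y of the tank's frame, diagonally opposite screw2. Origin: on its axis, at the centre of its flat upright wing, 66 mm long (its x), 9 mm thick (its y), 36 mm high; z up along the axis. Fingers can straddle the wing to 20 mm below the origin, where the hub begins. Under the hub is a 45 mm rubber-faced washer. Turned clockwise from above it sinks 4 mm a turn.
- screw1: Brass wing screw at the corner +x, +y of the tank's frame, diagonally opposite screw3. Origin: on its axis, at the centre of its flat upright wing, 66 mm long (its x), 9 mm thick (its y), 36 mm high; z up along the axis. Fingers can straddle the wing to 20 mm below the origin, where the hub begins. Under the hub is a 45 mm rubber-faced washer. Turned clockwise from above it sinks 4 mm a turn.
- screw2: Brass wing screw at the corner +x, -y of the tank's frame, diagonally opposite screw0. Origin: on its axis, at the centre of its flat upright wing, 66 mm long (its x), 9 mm thick (its y), 36 mm high; z up along the axis. Fingers can straddle the wing to 20 mm below the origin, where the hub begins. Under the hub is a 45 mm rubber-faced washer. Turned clockwise from above it sinks 4 mm a turn.
- screw3: Brass wing screw at the corner -x, -y of the tank's frame, diagonally opposite screw1. Origin: on its axis, at the centre of its flat upright wing, 66 mm long (its x), 9 mm thick (its y), 36 mm high; z up along the axis. Fingers can straddle the wing to 20 mm below the origin, where the hub begins. Under the hub is a 45 mm rubber-faced washer. Turned clockwise from above it sinks 4 mm a turn.
- cover: Square steel cover, 210 x 210 x 6 mm, origin at the centre of its underside, lying on a black gasket; its top is 37 mm below the screws' origins. A screw turns freely (0.03 N m) for 0.2 to 0.9 rad until its washer bites on the cover; from there it resists about 0.6 N m and presses about 50 N more for each rad. Snug: 0.1 to 0.2 N m, about 0.25 rad past the bite.
- tank: Aluminium tank, 290 (x) x 440 (y) x 110 mm high, fixed; origin at the centre of its underside. The cover's underside is 128 mm up, the screws 70 mm from its centre in x and y. Tight: turned some 0.85 rad (50 degrees) beyond snug, 0.4 to 0.6 N m; beyond about 1.6 rad past the bite the gasket is crushed. Let go, a wing springs back about 0.1 rad, and a screw eases as others are tightened.
- driver: screwdriver, 200 mm long, lying on the tank beside the cover on the -y side; leave it
- mallet: wooden mallet, 300 mm long, lying on the bench to the right of the tank; leave it
- jar: amber glass jar with a steel lid, 72 mm across and 90 mm high, on the bench to the left of the tank; leave it
- plane: wooden hand plane, 160 mm long, on the bench to the left of the tank; leave it

How it is judged:
By the outcome, as a careful person would: the job done as asked, in the order asked, and still so for the second after the job is handed in, with the robot touching nothing.
It also fails if it takes over 72 s, if anything falls off the work surface, if the arm or the gripper's body presses on something with over 40 N, if the wrist force passes 120 N, or if a joint passes its speed limit or range.

## Working session

There is one attempt and no reset: what is moved stays moved. The work goes in short steps, Python scripts to look and compute and a tool call to move; the robot and the scene stay as the last step left them, time stands still between calls to the robot, and variables do not carry over. Pictures are saved under pics/ and viewed, at most 10 in all, crops included, and the job is handed in when it is done.

Besides the shell and the picture viewer there is one more tool, called as a command line: name --argument value ..., lists and objects as JSON in quotes. move_arm: Moves the arm, as the interface text tells. Its arguments: {"type":"object","properties":{"commands":{"type":"array","items":{"type":"array"}}},"required":["commands"]}

```bash
mkdir -p pics
python3 - <<'E'
from cell import env, read_camera, search_frame, cut_out
import cv2, numpy as np
print(env.state())
for n in("top","side"):
    p=read_camera(n); cv2.imwrite(f"pics/{n}0.png",p["image"][:,:,::-1])
    print(n,p["fx"],p["cx"],p["cy"],p["D"],p["rvec"],p["tvec"])
    for s in ["screw0","cover","tank","driver"]:
        print(s,[(np.round(d["at"],1),round(d["confidence"],2)) for d in search_frame(s,p)])
E
```

```text
{'t': 0.0, 'joints': array([-1.26758397e+00,  4.91565333e-01,  1.55945072e+00, -7.16514805e-06,
        1.09170126e+00, -1.05616842e-01]), 'qvel': array([ 0.00178237,  0.00128351,  0.00122256,  0.00079799, -0.00028991,
       -0.00097255]), 'tau': array([ 3.59318066e-03, -6.12635493e+01, -2.58183718e+01,  6.94742636e-02,
        4.82054742e-02, -8.64665003e-05]), 'eef_pos': array([ 248.46055081, -573.4561007 ,  404.15760558]), 'tcp_rot': array([-3.14047359e+00, -1.12242621e-04,  4.08832445e-01]), 'ft_force': array([ 0.14412313, -0.67522472,  0.73609639]), 'moment': array([ 0.02215619,  0.0205593 , -0.00575918]), 'grip_force': 0.0, 'opening': 1.0000028387505775}
top 478.6188544409169 253.66986147369008 196.73107430199641 [0.01164157 0.         0.         0.         0.        ] [ 2.14409356 -2.20306234  0.14012509] [   3.76272836  559.42672616 1407.98111929]
screw0 [(array([253.5, 173.2]), 0.76), (array([207.5, 165.3]), 0.63), (array([197.2, 215.2]), 0.56), (array([246.7, 223.6]), 0.55)]
cover [(array([227.6, 192.5]), 0.83), (array([207.5, 165.8]), 0.48)]
tank [(array([187.5, 185.9]), 0.74)]
driver [(array([287.1, 229.6]), 0.92)]
side 369.862557137759 255.9159296936988 199.65793216707283 [-0.08651978  0.          0.          0.          0.        ] [ 0.45334333 -2.79553515  1.09558318] [ 509.52082635  178.77094131 1062.87185948]
screw0 [(array([280. , 190.7]), 0.74), (array([209.2, 204. ]), 0.71), (array([234.1, 172.7]), 0.71), (array([250.5, 223.1]), 0.68)]
cover [(array([241.3, 208. ]), 0.86)]
tank [(array([236.8, 240.5]), 0.92), (array([306.3, 127.7]), 0.68)]
driver [(array([296.9, 172.1]), 0.62)]
```

Run:
```python
import cv2
a=cv2.imread("pics/top0.png")[100:300,110:350]; cv2.imwrite("pics/a.png",cv2.resize(a,(720,600),interpolation=cv2.INTER_CUBIC))
b=cv2.imread("pics/side0.png")[110:310,140:380]; cv2.imwrite("pics/b.png",cv2.resize(b,(720,600),interpolation=cv2.INTER_CUBIC))
```

```text
(no output)
```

View pics/a.png

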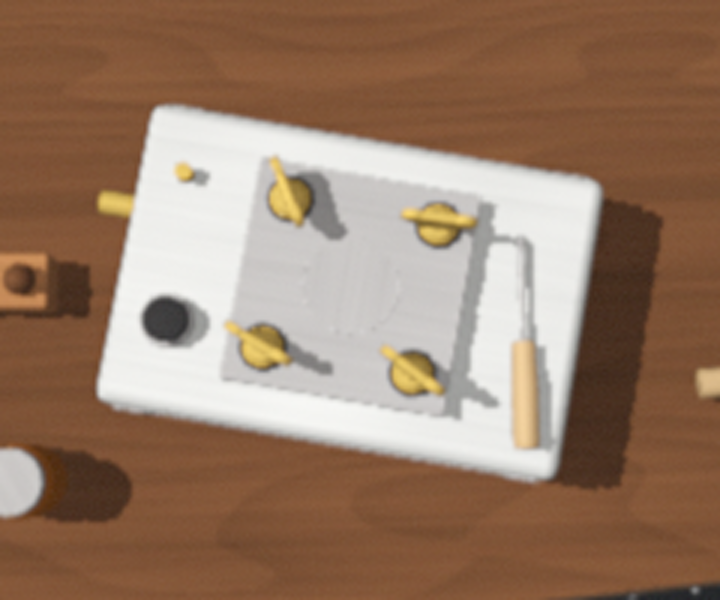

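View pics/b.png

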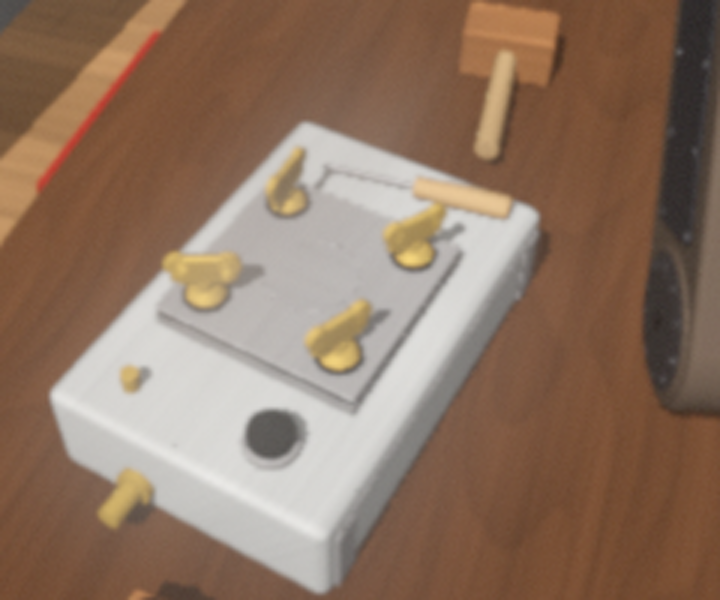

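```bash
cat > h.py <<'E'
from cell import env, read_camera, search_frame, cut_out
import cv2, numpy as np
from scipy.optimize import minimize
def proj(p,P): return cv2.projectPoints(np.asarray(P,float).reshape(-1,1,3),p["rvec"],p["tvec"],np.array([[p["fx"],0,p["cx"]],[0,p["fy"],p["cy"]],[0,0,1]]),p["D"])[0][:,0]
L=np.array([[-70,70],[70,70],[70,-70],[-70,-70]])
R=lambda a:np.array([[np.cos(a),-np.sin(a)],[np.sin(a),np.cos(a)]])
def corners(t): return t[:2]+L@R(t[2]).T
S=4
def fill(m,pts): cv2.fillConvexPoly(m,cv2.convexHull(np.round(pts*S*16).astype(np.int32)),1,shift=4)
def masks(p,c,w,z=171,hub=17):
    m=np.zeros((384*S,512*S),np.uint8)
    b=np.array([[x,y,h] for x in(-33,33) for y in(-4.5,4.5) for h in(-8,18)]+[[x,y,h] for x in(-14,14) for y in(-4.5,4.5) for h in(-20,18)],float)
    b=np.array([[x,y,h] for x in(-33,33) for y in(-4.5,4.5) for h in(-2,18)]+[[x,y,-20] for x in(-14,14) for y in(-4.5,4.5)],float)
    b[:,:2]=b[:,:2]@R(w).T+c; b[:,2]+=z; fill(m,proj(p,b))
    a=np.linspace(0,6.28,24)
    k=np.array([[c[0]+hub*np.cos(t),c[1]+hub*np.sin(t),z+h] for t in a for h in(-20,-33)]); fill(m,proj(p,k))
    return m
def ray(p,uv,z):
    K=np.array([[p["fx"],0,p["cx"]],[0,p["fy"],p["cy"]],[0,0,1]]);u=cv2.undistortPoints(np.array([[uv]],float),K,p["D"])[0,0]
    Rm=cv2.Rodrigues(p["rvec"])[0]; o=-Rm.T@np.ravel(p["tvec"]); d=Rm.T@np.r_[u,1]; return o+d*(z-o[2])/d[2]
E
cat > fit.py <<'E'
from h import *
ps=[read_camera(n) for n in("top","side")]
segs=[[d for d in cut_out("screw0",p) if d["confidence"]>.3] for p in ps]
g=np.array([ray(ps[0],d["at"],160)[:2] for d in segs[0]]); print(g.round(),[len(s) for s in segs])
t0=np.r_[g.mean(0),-0.12]
print("tank top",[ray(ps[0],d["at"],110).round() for d in cut_out("tank",ps[0])[:1]])
big=[]
for p,s in zip(ps,segs):
    u=np.zeros((384,512),np.float32)
    for d in s: u=np.maximum(u,d["region"])
    big.append((cv2.resize(u,None,fx=S,fy=S,interpolation=cv2.INTER_LINEAR)>.5).astype(np.uint8))
def score(v,i=None):
    c=corners(v[:3]); r=[]
    for p,b in zip(ps,big):
        m=np.zeros_like(b)
        for j in range(4): m|=masks(p,c[j],v[3+j],hub=v[7])
        r.append((m&b).sum()/(m|b).sum())
    return -sum(r)
best=np.r_[t0,1.03,.4,1.5,.9,17]
for st in([10,10,.1,.3,.3,.3,.3,3],[3,3,.04,.15,.15,.15,.15,2]):
    sx=np.array([best]+[best+np.eye(8)[i]*st[i] for i in range(8)])
    r=minimize(score,best,method="Nelder-Mead",options=dict(initial_simplex=sx,maxfev=500,xatol=.01,fatol=1e-4)); best=r.x; print(r.fun,best.round(3))
print(corners(best[:3]).round(1))
for n,p,b in zip("ts",ps,big):
    im=cv2.resize(p["image"][:,:,::-1],None,fx=S,fy=S,interpolation=cv2.INTER_CUBIC)
    for j in range(4): cv2.drawContours(im,cv2.findContours(masks(p,corners(best[:3])[j],best[3+j],hub=best[7]),0,2)[0],-1,(0,0,255),1)
    cv2.imwrite(f"pics/o{n}.png",im)
a=cv2.imread("pics/ot.png")[580:980,720:1100]; b=cv2.imread("pics/os.png")[620:960,760:1180]
cv2.imwrite("pics/o.png",np.hstack([cv2.resize(a,(380,400)),cv2.resize(b,(420,400))]))
E
python3 fit.py
```

```text
[[640. 122.]
 [471.   6.]
 [500. 148.]
 [611. -16.]] [4, 4]
tank top [array([587., 175., 110.])]
-1.6175730744803798 [ 5.53214e+02  6.60320e+01 -2.05000e-01  9.61000e-01  3.28000e-01
  1.45400e+00  9.63000e-01  2.13900e+01]
-1.6207788081414112 [ 5.5321e+02  6.6151e+01 -2.0300e-01  9.6700e-01  3.3700e-01  1.4750e+00
  8.8300e-01  2.1455e+01]
[[498.7 148.8]
 [635.9 120.6]
 [607.7 -16.5]
 [470.5  11.7]]
```

View pics/o.png

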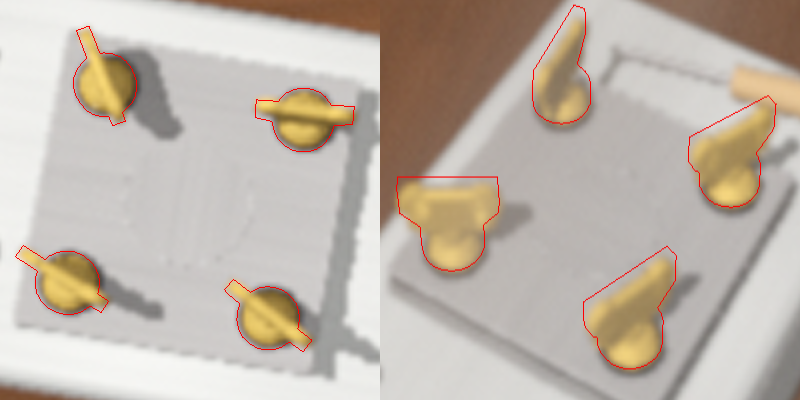

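move_arm --commands '[[[0.6,0.9,0],0.28,0],[[0.6,0.97,0],0.28,0],[[0.6,0.97,0],0.28,0],[[0.6,0.97,0],0.28,0],[[0.6,0.97,0],0.28,0],[[0.6,0.97,0],0.28,0],[[0.6,0.97,0],0.28,0],[[0.6,0.97,0],0.28,0],[[0.6,0.97,0],0.28,0],[[0.5,0.97,0],0.28,0],[[0.4,0.97,0],0.28,0],[[0.3,0.97,0],0.28,0],[[0.2,0.97,0],0.28,0],[[0.2,0.97,0],0.28,0],[[0.2,0.97,0],0.28,0],[[0.2,0.97,0],0.28,0],[[0.2,0.97,0],0.28,0],[[0.2,0.97,0],0.28,0],[[0.1,0.97,0],0.28,0],[[0.1,0.97,0],0.28,0]]'

```text
t: 2.42
eef_pos: [488.5, 7.9, 404.9]
tcp_rot: [3.141, -0.0, 0.858]
ft_force: [0.7, -1.4, 0.5]
opening: 0.5
grip_force: 0.0
```

move_arm --commands '[[[0.07,0.95,0],0.27,0],[[0.07,0.95,0],0.27,0],[[0.07,0.95,0],0.27,0],[[0.07,0.95,0],0.27,0],[[0.07,0.95,0],0.27,0],[[0,0,-0.3],0,0],[[0,0,-0.3],0,0],[[0,0,-0.3],0,0]]'

```text
t: 3.08
eef_pos: [498.7, 148.6, 376.9]
tcp_rot: [-3.142, 0.0, 0.965]
ft_force: [-0.1, 0.4, -0.6]
opening: 0.501
grip_force: 0.0
```

Run:
```python
from h import *
print(env.state()["moment"])
ims=[]
for n,c in(("top",(498.7,148.8,180)),("side",(498.7,148.8,180))):
    p=read_camera(n); u,v=proj(p,[c])[0].astype(int); ims.append(cv2.resize(p["image"][v-40:v+40,u-40:u+40,::-1],(400,400),interpolation=cv2.INTER_CUBIC))
cv2.imwrite("pics/c.png",np.hstack(ims))
```

```text
[-0.11783637 -0.05686832 -0.00979501]
```

View pics/c.png

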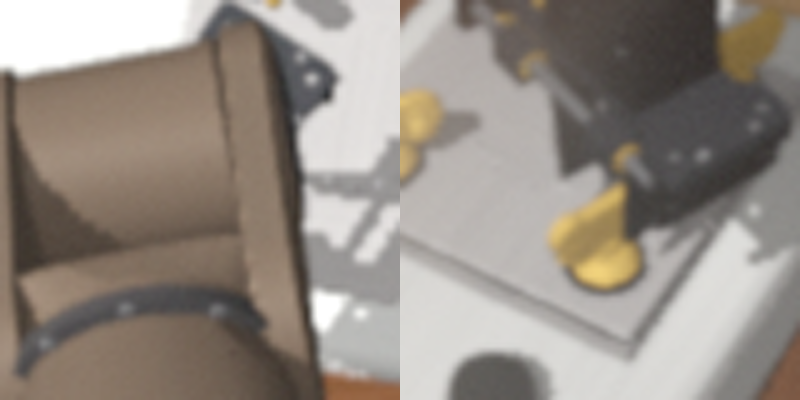

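The side view shows the fingers on both sides of screw0's wing (about column 590, row 230 of the crop), so I can lower and close.

move_arm --commands '[[[0,0,-0.5],0,0],[[0,0,-0.5],0,0],[[0,0,0],0,-0.5],[[0,0,0],0,-1],[[0,0,0],0,-1],[[0,0,0],0,-1],[[0,0,0],0,-1]]'

```text
t: 3.77
eef_pos: [499.1, 148.8, 348.5]
tcp_rot: [3.141, -0.001, 0.965]
ft_force: [0.1, -0.0, -0.4]
opening: 0.206
grip_force: 0.0
```

```bash
cat > s.py <<'E'
from cell import env
s=env.state();print(round(s["t"],2),s["eef_pos"].round(1),s["tcp_rot"].round(3),"F",s["ft_force"].round(1),"M",s["moment"].round(3),s["opening"].round(3),round(float(s["grip_force"]),1),s["joints"][5].round(2))
E
python3 s.py
```

```text
Traceback (most recent call last):
  File "s.py", line 2, in <module>
    s=env.state();print(round(s["t"],2),s["eef_pos"].round(1),s["tcp_rot"].round(3),"F",s["ft_force"].round(1),"M",s["moment"].round(3),s["opening"].round(3),round(float(s["grip_force"]),1),s["joints"][5].round(2))
                                                                                                                                        ^^^^^^^^^^^^^^^^^^
AttributeError: 'float' object has no attribute 'round'
```

move_arm --commands '[[[0,0,0],0,-1],[[0,0,0],0,-1],[[0,0,0],0,-1],[[0,0,0],0,-1]]'

```text
t: 4.1
eef_pos: [499.3, 148.6, 348.2]
tcp_rot: [3.14, -0.0, 0.965]
ft_force: [1.7, -5.2, 0.9]
opening: 0.096
grip_force: 30.0
```

```bash
sed -i 's/s\["opening"\].round(3)/round(s["opening"],3)/' s.py; python3 s.py
```

```text
4.1 [499.3 148.6 348.2] [ 3.14  -0.     0.965] F [ 1.7 -5.2  0.9] M [-0.839 -0.494 -0.013] 0.096 30.0 0.77
```

move_arm --commands '[[[0,0,-0.002],-1,-1],[[0,0,-0.002],-1,-1],[[0,0,-0.002],-1,-1],[[0,0,0],0,-1]]'

```text
t: 4.43
eef_pos: [499.2, 148.7, 348.1]
tcp_rot: [3.14, -0.001, 0.721]
ft_force: [1.0, -3.6, 3.6]
opening: 0.092
grip_force: 30.0
```

```bash
python3 s.py
```

```text
4.43 [499.2 148.7 348.1] [ 3.14e+00 -1.00e-03  7.21e-01] F [ 1.  -3.6  3.6] M [-0.664 -0.281 -0.041] 0.092 30.0 1.01
```

move_arm --commands '[[[0,0,-0.002],-1,-1],[[0,0,-0.002],-1,-1],[[0,0,0],0,-1]]'

```text
t: 4.68
eef_pos: [499.1, 148.8, 348.0]
tcp_rot: [3.141, -0.001, 0.564]
ft_force: [0.9, -2.4, 5.4]
opening: 0.094
grip_force: 30.0
```

```bash
python3 s.py
```

```text
4.68 [499.1 148.8 348. ] [ 3.141e+00 -1.000e-03  5.640e-01] F [ 0.9 -2.4  5.4] M [-0.502 -0.085  0.007] 0.094 30.0 1.17
```

move_arm --commands '[[[0,0,-0.001],-1,-1],[[0,0,-0.001],-1,-1],[[0,0,0],0,-1]]'

```text
t: 4.93
eef_pos: [499.0, 149.0, 347.9]
tcp_rot: [3.141, -0.001, 0.405]
ft_force: [-0.0, -1.5, 5.6]
opening: 0.092
grip_force: 30.0
```

```bash
python3 s.py
```

```text
4.93 [499.  149.  347.9] [ 3.141e+00 -1.000e-03  4.050e-01] F [-0.  -1.5  5.6] M [-0.195  0.048  0.117] 0.092 30.0 1.33
```

move_arm --commands '[[[0,0,-0.001],-0.9,-1],[[0,0,0],0,-1]]'

```text
t: 5.1
eef_pos: [499.0, 149.0, 347.9]
tcp_rot: [3.141, -0.001, 0.334]
ft_force: [-1.6, -0.4, 5.8]
opening: 0.09
grip_force: 30.0
```

```bash
python3 s.py
```

```text
5.1 [499.  149.  347.9] [ 3.141e+00 -1.000e-03  3.340e-01] F [-1.6 -0.4  5.8] M [-0.134  0.043  0.208] 0.09 30.0 1.4
```

move_arm --commands '[[[0,0,0],0,0],[[0,0,0],0,0],[[0,0,0],0,0],[[0,0,0.7],0,0],[[0,0,0.7],0,0],[[0.24,-0.37,0],0.95,0],[[0.24,-0.37,0],0.95,0],[[0.24,-0.37,0],0.95,0],[[0.24,-0.37,0],0.95,0],[[0.24,-0.37,0],0.95,0],[[0.24,-0.37,0],0.95,0],[[0.24,-0.37,0],0.95,0],[[0.24,-0.37,0],0.95,0],[[0.24,-0.37,0],0.95,0],[[0.24,-0.37,0],0.95,0],[[0.24,-0.37,0],0.95,0],[[0.24,-0.37,0],0.95,0],[[0.24,-0.37,0],0.95,0],[[0.24,-0.37,0],0.95,0],[[0.26,-0.34,0],0.95,0]]'

```text
t: 6.77
eef_pos: [607.8, -17.3, 389.1]
tcp_rot: [-3.141, -0.0, 1.478]
ft_force: [-0.2, 0.4, 1.1]
opening: 0.5
grip_force: 0.0
```

```bash
python3 s.py
python3 - <<'E'
from h import *
# screw0's wing (released) and screw2 with the fingers, in the side view
p=read_camera("side"); u,v=proj(p,[(553,66,171)])[0].astype(int)
cv2.imwrite("pics/d.png",cv2.resize(p["image"][v-60:v+60,u-80:u+80,::-1],(800,600),interpolation=cv2.INTER_CUBIC))
E
```

```text
6.77 [607.8 -17.3 389.1] [-3.141 -0.     1.478] F [-0.2  0.4  1.1] M [ 0.057 -0.103  0.036] 0.5 0.0 -0.04
```

View pics/d.png

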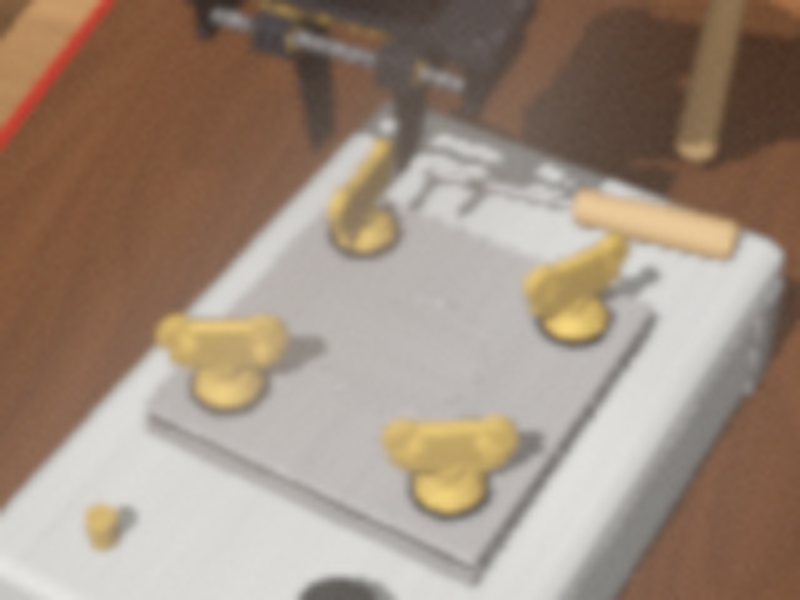

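Screw0 has turned about 0.6 rad. The fingers are open on either side of screw2's wing (about column 360, row 180), so I'll lower and close.

move_arm --commands '[[[0,0,-0.69],0,0],[[0,0,-0.69],0,-0.4],[[0,0,0],0,-1],[[0,0,0],0,-1],[[0,0,0],0,-1],[[0,0,0],0,-1],[[0,0,0],0,-1],[[0,0,0],0,-1],[[0,0,0],0,-1],[[0,0,0],0,-1]]'

```text
t: 7.65
eef_pos: [608.5, -16.5, 349.2]
tcp_rot: [3.136, -0.0, 1.473]
ft_force: [8.2, 1.1, -1.4]
opening: 0.095
grip_force: 30.0
```

```bash
cat >> s.py <<'E'
from cell import read_camera
import numpy as np
m=[]
for _ in range(5): read_camera("side"); m.append(env.state()["moment"][2])
print("Mz",np.round(m,3),np.mean(m).round(3),"yaw",env.state()["tcp_rot"][2].round(3))
E
python3 s.py
```

```text
7.65 [608.5 -16.5 349.2] [ 3.136 -0.     1.473] F [ 8.2  1.1 -1.4] M [ 0.289 -1.403 -0.075] 0.095 30.0 -0.04
Mz [-0.03  -0.018  0.005  0.002 -0.002] -0.009 yaw 1.473
```

move_arm --commands '[[[0.02,0,-0.002],-1,-1],[[0,0,-0.002],-1,-1],[[0,0,-0.001],-1,-1],[[0,0,0],0,-1]]'

```text
t: 8.23
eef_pos: [608.7, -16.5, 349.0]
tcp_rot: [3.138, -0.001, 1.229]
ft_force: [4.6, 2.3, 3.5]
opening: 0.094
grip_force: 30.0
```

```bash
python3 s.py
```

```text
8.23 [608.7 -16.5 349. ] [ 3.138e+00 -1.000e-03  1.229e+00] F [4.6 2.3 3.5] M [ 0.404 -0.794 -0.025] 0.094 30.0 0.21
Mz [-0.045 -0.131  0.013 -0.024 -0.062] -0.05 yaw 1.236
```

move_arm --commands '[[[0.01,0,-0.001],-1,-1],[[0,0,-0.001],-1,-1],[[0,0,0],0,-1]]'

```text
t: 8.73
eef_pos: [608.7, -16.5, 348.9]
tcp_rot: [3.139, -0.001, 1.072]
ft_force: [2.6, 3.5, 5.6]
opening: 0.093
grip_force: 30.0
```

```bash
python3 s.py
```

```text
8.73 [608.7 -16.5 348.9] [ 3.139e+00 -1.000e-03  1.072e+00] F [2.6 3.5 5.6] M [ 0.508 -0.452  0.004] 0.093 30.0 0.36
Mz [-0.062 -0.008 -0.018 -0.074 -0.024] -0.037 yaw 1.077
```

move_arm --commands '[[[0,0,-0.001],-1,-1],[[0,0,-0.001],-1,-1],[[0,0,0],0,-1]]'

```text
t: 9.23
eef_pos: [608.7, -16.4, 348.7]
tcp_rot: [3.14, -0.002, 0.912]
ft_force: [3.0, 3.7, 5.7]
opening: 0.093
grip_force: 30.0
```

```bash
python3 s.py
```

```text
9.23 [608.7 -16.4 348.7] [ 3.14e+00 -2.00e-03  9.12e-01] F [3.  3.7 5.7] M [ 0.558 -0.439 -0.051] 0.093 30.0 0.52
Mz [-0.008 -0.039  0.026 -0.022 -0.025] -0.014 yaw 0.917
```

move_arm --commands '[[[0,0,-0.001],-1,-1],[[0,0,-0.001],-1,-1],[[0,0,0],0,-1]]'

```text
t: 9.73
eef_pos: [608.6, -16.4, 348.7]
tcp_rot: [3.14, -0.002, 0.752]
ft_force: [1.8, 3.5, 5.3]
opening: 0.091
grip_force: 30.0
```

```bash
python3 s.py
```

```text
9.73 [608.6 -16.4 348.7] [ 3.14e+00 -2.00e-03  7.52e-01] F [1.8 3.5 5.3] M [ 0.656 -0.291 -0.016] 0.091 30.0 0.68
Mz [-0.044 -0.104  0.013 -0.061 -0.076] -0.054 yaw 0.757
```

move_arm --commands '[[[0,0,-0.001],-1,-1],[[0,0,-0.001],-1,-1],[[0,0,0],0,-1]]'

```text
t: 10.23
eef_pos: [608.6, -16.3, 348.6]
tcp_rot: [3.141, -0.002, 0.593]
ft_force: [1.4, 4.6, 5.9]
opening: 0.09
grip_force: 30.0
```

```bash
python3 s.py
```

```text
10.23 [608.6 -16.3 348.6] [ 3.141e+00 -2.000e-03  5.930e-01] F [1.4 4.6 5.9] M [ 0.79  -0.198  0.038] 0.09 30.0 0.84
Mz [0.058 0.016 0.083 0.027 0.091] 0.055 yaw 0.597
```

move_arm --commands '[[[0,0,-0.001],-0.8,-1],[[0,0,-0.001],-0.7,-1],[[0,0,0],0,-1]]'

```text
t: 10.73
eef_pos: [608.5, -16.2, 348.5]
tcp_rot: [3.141, -0.002, 0.474]
ft_force: [1.1, 4.4, 6.2]
opening: 0.089
grip_force: 30.0
```

```bash
python3 s.py
```

```text
10.73 [608.5 -16.2 348.5] [ 3.141e+00 -2.000e-03  4.740e-01] F [1.1 4.4 6.2] M [ 0.751 -0.174  0.161] 0.089 30.0 0.96
Mz [0.153 0.108 0.16  0.145 0.086] 0.13 yaw 0.478
```

move_arm --commands '[[[0,0,0],-0.5,-1],[[0,0,0],0,-1],[[0,0,0],0,-0.2],[[0,0,0],0,-0.2],[[0,0,0],0,-0.2],[[0,0,0.7],0,-0.2],[[0,0,0.7],0,-0.2],[[0.19,0.92,0],-0.24,-0.2],[[0.19,0.92,0],-0.24,-0.2],[[0.19,0.92,0],-0.24,-0.2],[[0.19,0.92,0],-0.24,-0.2],[[0.18,0.9,0],-0.24,-0.2],[[0,0,0],0,-0.2],[[0,0,-0.69],0,-0.2],[[0,0,-0.69],0,-0.5],[[0,0,0],0,-1],[[0,0,0],0,-1],[[0,0,0],0,-1],[[0,0,0],0,-1],[[0,0,0],0,-1]]'

```text
t: 12.65
eef_pos: [636.7, 121.0, 349.4]
tcp_rot: [-3.141, -0.002, 0.337]
ft_force: [-0.8, 5.1, 1.5]
opening: 0.094
grip_force: 30.0
```

```bash
python3 s.py
```

```text
12.65 [636.7 121.  349.4] [-3.141e+00 -2.000e-03  3.370e-01] F [-0.8  5.1  1.5] M [0.876 0.08  0.023] 0.094 30.0 1.32
Mz [ 0.023 -0.031  0.054  0.032 -0.055] 0.004 yaw 0.337
```

move_arm --commands '[[[0,0.01,-0.002],-1,-1],[[0,0,-0.002],-1,-1],[[0,0,-0.002],-1,-1],[[0,0,0],0,-1]]'

```text
t: 13.23
eef_pos: [636.7, 121.2, 349.2]
tcp_rot: [-3.141, -0.002, 0.092]
ft_force: [-1.7, 3.9, 7.2]
opening: 0.093
grip_force: 30.0
```

```bash
python3 s.py
```

```text
13.23 [636.7 121.2 349.2] [-3.141e+00 -2.000e-03  9.200e-02] F [-1.7  3.9  7.2] M [ 0.766  0.365 -0.038] 0.093 30.0 1.56
Mz [-0.034 -0.098 -0.017 -0.035 -0.082] -0.053 yaw 0.097
```

move_arm --commands '[[[0,0.01,-0.001],-1,-1],[[0,0,-0.001],-1,-1],[[0,0,0],0,-1]]'

```text
t: 13.73
eef_pos: [636.7, 121.4, 349.2]
tcp_rot: [-3.141, -0.002, -0.068]
ft_force: [-2.2, 2.6, 6.4]
opening: 0.093
grip_force: 30.0
```

```bash
python3 s.py
```

```text
13.73 [636.7 121.4 349.2] [-3.141e+00 -2.000e-03 -6.800e-02] F [-2.2  2.6  6.4] M [0.63  0.364 0.055] 0.093 30.0 1.73
Mz [ 0.03  -0.016  0.008  0.033 -0.018] 0.007 yaw -0.063
```

move_arm --commands '[[[0,0,-0.001],-0.7,-1],[[0,0,-0.001],-0.8,-1],[[0,0,0],0,-1]]'

```text
t: 14.23
eef_pos: [636.6, 121.5, 349.1]
tcp_rot: [-3.141, -0.002, -0.187]
ft_force: [-1.4, 3.0, 6.8]
opening: 0.091
grip_force: 30.0
```

```bash
python3 s.py
```

```text
14.23 [636.6 121.5 349.1] [-3.141e+00 -2.000e-03 -1.870e-01] F [-1.4  3.   6.8] M [0.694 0.368 0.083] 0.091 30.0 1.84
Mz [0.152 0.153 0.163 0.104 0.065] 0.127 yaw -0.183
```

move_arm --commands '[[[0,0,0],-0.9,-1],[[0,0,0],0,-1],[[0,0,0],0,-0.2],[[0,0,0],0,-0.2],[[0,0,0],0,-0.2],[[0,0,0.7],0,-0.2],[[0,0,0.7],0,-0.2],[[-0.37,-0.24,0],0.96,-0.2],[[-0.37,-0.24,0],0.96,-0.2],[[-0.37,-0.24,0],0.96,-0.2],[[-0.37,-0.24,0],0.96,-0.2],[[-0.37,-0.24,0],0.96,-0.2],[[-0.37,-0.24,0],0.96,-0.2],[[-0.37,-0.24,0],0.96,-0.2],[[-0.37,-0.24,0],0.96,-0.2],[[-0.37,-0.24,0],0.96,-0.2],[[-0.37,-0.24,0],0.96,-0.2],[[-0.37,-0.24,0],0.96,-0.2],[[-0.37,-0.24,0],0.96,-0.2],[[-0.37,-0.24,0],0.96,-0.2]]'

```text
t: 16.15
eef_pos: [491.8, 27.2, 389.8]
tcp_rot: [3.141, 0.0, 0.747]
ft_force: [-0.2, 0.1, 0.1]
opening: 0.4
grip_force: 0.0
```

move_arm --commands '[[[-0.37,-0.24,0],0.96,-0.2],[[-0.34,-0.28,0],0.96,-0.2],[[0,0,0],0,-0.2],[[0,0,-0.69],0,-0.2],[[0,0,-0.69],0,-0.5],[[0,0,0],0,-1],[[0,0,0],0,-1],[[0,0,0],0,-1],[[0,0,0],0,-1],[[0,0,0],0,-1]]'

```text
t: 16.98
eef_pos: [471.5, 12.0, 349.4]
tcp_rot: [3.139, -0.001, 0.897]
ft_force: [3.8, -1.2, 0.8]
opening: 0.09
grip_force: 30.0
```

```bash
python3 s.py
```

```text
16.98 [471.5  12.  349.4] [ 3.139e+00 -1.000e-03  8.970e-01] F [ 3.8 -1.2  0.8] M [-0.347 -0.516 -0.064] 0.09 30.0 0.56
Mz [-0.036 -0.025 -0.004 -0.076  0.01 ] -0.026 yaw 0.897
```

move_arm --commands '[[[0,0,-0.002],-1,-1],[[0,0,-0.002],-1,-1],[[0,0,-0.002],-1,-1],[[0,0,0],0,-1]]'

```text
t: 17.57
eef_pos: [471.4, 12.1, 349.2]
tcp_rot: [3.14, -0.002, 0.652]
ft_force: [3.0, -0.7, 7.1]
opening: 0.092
grip_force: 30.0
```

```bash
python3 s.py
```

```text
17.57 [471.4  12.1 349.2] [ 3.14e+00 -2.00e-03  6.52e-01] F [ 3.  -0.7  7.1] M [-0.204 -0.422 -0.034] 0.092 30.0 0.8
Mz [-0.051 -0.041  0.033 -0.008 -0.035] -0.02 yaw 0.657
```

move_arm --commands '[[[0,0,-0.001],-1,-1],[[0,0,-0.001],-1,-1],[[0,0,0],0,-1]]'

```text
t: 18.07
eef_pos: [471.4, 12.1, 349.1]
tcp_rot: [3.14, -0.002, 0.492]
ft_force: [3.1, -0.3, 5.7]
opening: 0.095
grip_force: 30.0
```

```bash
python3 s.py
```

```text
18.07 [471.4  12.1 349.1] [ 3.14e+00 -2.00e-03  4.92e-01] F [ 3.1 -0.3  5.7] M [-0.08  -0.465  0.001] 0.095 30.0 0.96
Mz [ 0.004 -0.036  0.005 -0.039 -0.009] -0.015 yaw 0.497
```

move_arm --commands '[[[0,0,-0.001],-1,-1],[[0,0,-0.001],-1,-1],[[0,0,0],0,-1]]'

```text
t: 18.57
eef_pos: [471.4, 12.2, 349.0]
tcp_rot: [3.141, -0.002, 0.332]
ft_force: [2.9, 1.3, 7.2]
opening: 0.094
grip_force: 30.0
```

```bash
python3 s.py
```

```text
18.57 [471.4  12.2 349. ] [ 3.141e+00 -2.000e-03  3.320e-01] F [2.9 1.3 7.2] M [ 0.106 -0.417 -0.068] 0.094 30.0 1.12
Mz [-0.052  0.038 -0.021  0.017 -0.069] -0.018 yaw 0.337
```

move_arm --commands '[[[0,0,-0.001],-1,-1],[[0,0,-0.001],-1,-1],[[0,0,0],0,-1]]'

```text
t: 19.07
eef_pos: [471.4, 12.3, 348.9]
tcp_rot: [3.141, -0.002, 0.172]
ft_force: [2.9, 0.6, 6.6]
opening: 0.093
grip_force: 30.0
```

```bash
python3 s.py
```

```text
19.07 [471.4  12.3 348.9] [ 3.141e+00 -2.000e-03  1.720e-01] F [2.9 0.6 6.6] M [ 0.185 -0.391  0.014] 0.093 30.0 1.28
Mz [ 0.009  0.01   0.06   0.011 -0.018] 0.015 yaw 0.177
```

move_arm --commands '[[[0,0,-0.001],-0.8,-1],[[0,0,-0.001],-0.8,-1],[[0,0,0],0,-1]]'

```text
t: 19.57
eef_pos: [471.4, 12.3, 348.8]
tcp_rot: [-3.142, -0.002, 0.045]
ft_force: [2.5, 1.8, 6.4]
opening: 0.094
grip_force: 30.0
```

```bash
python3 s.py
```

```text
19.57 [471.4  12.3 348.8] [-3.142e+00 -2.000e-03  4.500e-02] F [2.5 1.8 6.4] M [ 0.37  -0.444  0.119] 0.094 30.0 1.41
Mz [0.084 0.093 0.097 0.017 0.033] 0.065 yaw 0.049
```

move_arm --commands '[[[0,0,-0.001],-0.9,-1],[[0,0,-0.001],-0.85,-1],[[0,0,0],0,-1]]'

```text
t: 20.07
eef_pos: [471.4, 12.4, 348.8]
tcp_rot: [-3.141, -0.002, -0.095]
ft_force: [3.0, 2.6, 6.3]
opening: 0.097
grip_force: 30.0
```

```bash
python3 s.py
```

```text
20.07 [471.4  12.4 348.8] [-3.141e+00 -2.000e-03 -9.500e-02] F [3.  2.6 6.3] M [ 0.44  -0.463  0.16 ] 0.097 30.0 1.55
Mz [0.13  0.148 0.164 0.152 0.137] 0.146 yaw -0.091
```

move_arm --commands '[[[0,0,0],0,-0.2],[[0,0,0],0,-0.2],[[0,0,0],0,-0.2],[[0,0,0.7],0,-0.2],[[0,0,0.7],0,-0.2],[[0.16,0.76,0],0.9,-0.2],[[0.16,0.76,0],0.9,-0.2],[[0.16,0.76,0],0.9,-0.2],[[0.16,0.76,0],0.9,-0.2],[[0.15,0.76,0],0.9,-0.2],[[0.14,0.76,0],0.9,-0.2],[[0,0,0],0,-0.2]]'

```text
t: 21.32
eef_pos: [499.2, 151.6, 389.7]
tcp_rot: [-3.141, 0.0, 0.347]
ft_force: [-0.6, 0.2, -0.2]
opening: 0.402
grip_force: 0.0
```

```bash
python3 s.py; sed -i 's/ps=.*/ps=[read_camera("side")]/' fit.py
python3 - <<'E'
from h import *
p=read_camera("side"); ims=[]
big=np.zeros((384,512),np.float32)
for d in cut_out("screw0",p): big=np.maximum(big,d["region"]*1.0*(d["confidence"]>.3))
big=(cv2.resize(big.astype(np.float32),None,fx=S,fy=S)>.5).astype(np.uint8)
for c,w0 in zip([(499,148.9),(636.7,121.3),(608.6,-16.4),(471.3,12.2)],(.333,-.255,.433,-.091)):
    u,v=(proj(p,[(*c,171)])[0]*S).astype(int); sl=np.s_[v-90:v+110,u-90:u+90]
    f=lambda w:((masks(p,np.array(c),w,z=170,hub=21)&big)[sl].sum()/(masks(p,np.array(c),w,z=170,hub=21)|big)[sl].sum())
    ws=np.arange(w0-.6,w0+.7,.05); k=[f(w) for w in ws]; print(w0,ws[np.argmax(k)].round(2),max(k).round(3))
E
```

```text
21.32 [499.2 151.6 389.7] [-3.141  0.     0.347] F [-0.6  0.2 -0.2] M [-0.05   0.041  0.016] 0.402 0.0 1.39
Mz [ 0.013 -0.028  0.034 -0.001  0.008] 0.005 yaw 0.339
0.333 -0.27 0.0
-0.255 -0.3 0.753
0.433 0.73 0.532
-0.091 -0.14 0.774
```

move_arm --commands '[[[0,0,-0.7],0,-0.2],[[0,0,-0.7],0,-0.5],[[0,0,0],0,-1],[[0,0,0],0,-1],[[0,0,0],0,-1],[[0,0,0],0,-1],[[0,0,0],0,-1]]'

```text
t: 22.25
eef_pos: [499.1, 149.0, 349.0]
tcp_rot: [3.141, -0.002, 0.341]
ft_force: [0.0, 2.7, 4.1]
opening: 0.09
grip_force: 29.9
```

```bash
python3 s.py
```

```text
22.25 [499.1 149.  349. ] [ 3.141e+00 -2.000e-03  3.410e-01] F [0.  2.7 4.1] M [0.297 0.111 0.117] 0.09 29.9 1.39
Mz [0.097 0.098 0.116 0.122 0.1  ] 0.107 yaw 0.341
```

move_arm --commands '[[[0,0,-0.001],-1,-1],[[0,0,-0.001],-1,-1],[[0,0,-0.001],-1,-1],[[0,0,-0.002],-1,-1],[[0,0,-0.002],-1,-1],[[0,0,-0.002],-1,-1],[[0,0,0],0,-1]]'

```text
t: 23.08
eef_pos: [499.0, 149.4, 348.8]
tcp_rot: [-3.14, -0.002, -0.143]
ft_force: [-2.5, 5.7, 8.0]
opening: 0.094
grip_force: 29.9
```

```bash
python3 s.py
```

```text
23.08 [499.  149.4 348.8] [-3.14e+00 -2.00e-03 -1.43e-01] F [-2.5  5.7  8. ] M [1.03  0.414 0.43 ] 0.094 29.9 1.88
Mz [0.437 0.455 0.41  0.396 0.326] 0.405 yaw -0.139
```

move_arm --commands '[[[0,0,-0.002],-1,-1],[[0,0,-0.002],-1,-1],[[0,0,-0.002],-1,-1],[[0,0,-0.001],-0.9,-1],[[0,0,0],0,-1]]'

```text
t: 23.75
eef_pos: [499.0, 149.7, 348.7]
tcp_rot: [-3.139, -0.002, -0.455]
ft_force: [-1.2, 8.1, 7.6]
opening: 0.103
grip_force: 30.6
```

```bash
python3 s.py
```

```text
23.75 [499.  149.7 348.7] [-3.139e+00 -2.000e-03 -4.550e-01] F [-1.2  8.1  7.6] M [1.453 0.343 0.662] 0.103 30.6 2.19
Mz [0.641 0.587 0.631 0.614 0.64 ] 0.623 yaw -0.45
```

move_arm --commands '[[[0,0,0],0,-0.2],[[0,0,0],0,-0.2],[[0,0,0],0,-0.2],[[0,0,0.7],0,-0.2],[[0,0,0.7],0,-0.2],[[0.3,-0.46,0],0.93,-0.2],[[0.3,-0.46,0],0.93,-0.2],[[0.3,-0.46,0],0.93,-0.2],[[0.3,-0.46,0],0.93,-0.2],[[0.3,-0.46,0],0.93,-0.2],[[0.3,-0.46,0],0.93,-0.2],[[0.3,-0.46,0],0.93,-0.2],[[0.3,-0.46,0],0.93,-0.2],[[0.3,-0.46,0],0.93,-0.2],[[0.3,-0.46,0],0.93,-0.2],[[0.3,-0.46,0],0.93,-0.2],[[0.34,-0.45,0],0.93,-0.2],[[0,0,0],0,-0.2]]'

```text
t: 25.5
eef_pos: [609.3, -18.6, 389.2]
tcp_rot: [3.141, -0.0, 0.443]
ft_force: [1.0, 0.2, -0.3]
opening: 0.399
grip_force: 0.0
```

move_arm --commands '[[[0,0,-0.7],0,-0.2],[[0,0,-0.7],0,-0.5],[[0,0,0],0,-1],[[0,0,0],0,-1],[[0,0,0],0,-1],[[0,0,0],0,-1],[[0,0,0],0,-1]]'

```text
t: 26.08
eef_pos: [608.2, -16.2, 348.7]
tcp_rot: [3.141, -0.002, 0.442]
ft_force: [-0.3, 1.3, 4.4]
opening: 0.092
grip_force: 29.9
```

```bash
python3 s.py
```

```text
26.08 [608.2 -16.2 348.7] [ 3.141e+00 -2.000e-03  4.420e-01] F [-0.3  1.3  4.4] M [0.232 0.101 0.109] 0.092 29.9 0.99
Mz [0.174 0.111 0.14  0.128 0.161] 0.143 yaw 0.442
```

move_arm --commands '[[[0,0,-0.001],-1,-1],[[0,0,-0.001],-1,-1],[[0,0,-0.001],-1,-1],[[0,0,-0.002],-1,-1],[[0,0,-0.002],-1,-1],[[0,0,-0.002],-1,-1],[[0,0,-0.002],-1,-1],[[0,0,-0.002],-1,-1],[[0,0,-0.002],-0.8,-1],[[0,0,0],0,-1]]'

```text
t: 27.17
eef_pos: [608.2, -15.7, 348.4]
tcp_rot: [-3.141, -0.002, -0.266]
ft_force: [-0.8, 6.1, 8.7]
opening: 0.1
grip_force: 30.1
```

```bash
python3 s.py
```

```text
27.17 [608.2 -15.7 348.4] [-3.141e+00 -2.000e-03 -2.660e-01] F [-0.8  6.1  8.7] M [1.103 0.316 0.495] 0.1 30.1 1.7
Mz [0.481 0.459 0.44  0.504 0.511] 0.479 yaw -0.262
```

move_arm --commands '[[[0,0,-0.002],-1,-1],[[0,0,-0.002],-1,-1],[[0,0,0],0,-1]]'

```text
t: 27.67
eef_pos: [608.2, -15.5, 348.4]
tcp_rot: [-3.14, -0.002, -0.426]
ft_force: [0.1, 7.3, 9.7]
opening: 0.102
grip_force: 30.3
```

```bash
python3 s.py
```

```text
27.67 [608.2 -15.5 348.4] [-3.14e+00 -2.00e-03 -4.26e-01] F [0.1 7.3 9.7] M [1.25  0.261 0.539] 0.102 30.3 1.86
Mz [0.534 0.599 0.564 0.536 0.499] 0.546 yaw -0.422
```

move_arm --commands '[[[0,0,-0.001],-0.9,-1],[[0,0,0],0,-1],[[0,0,0],0,-0.2],[[0,0,0],0,-0.2],[[0,0,0],0,-0.2],[[0,0,0.72],0,-0.2],[[0,0,0.72],0,-0.2],[[0,0,0],1,-0.2],[[0,0,0],1,-0.2],[[0,0,0],1,-0.2],[[0,0,0],1,-0.2],[[0,0,0],1,-0.2],[[0,0,0],1,-0.2],[[0,0,0],1,-0.2],[[0,0,0],1,-0.2],[[0,0,0],1,-0.2],[[0,0,0],1,-0.2],[[0,0,0],1,-0.2],[[0,0,0],1,-0.2],[[0,0,0],1,-0.2]]'

```text
t: 29.58
eef_pos: [608.1, -16.6, 390.0]
tcp_rot: [3.141, 0.0, 0.549]
ft_force: [-0.3, -0.3, -0.0]
opening: 0.401
grip_force: 0.0
```

move_arm --commands '[[[0.05,0.23,0],1,-0.2],[[0.05,0.23,0],1,-0.2],[[0.05,0.23,0],1,-0.2],[[0.05,0.23,0],1,-0.2],[[0.05,0.23,0],1,-0.2],[[0.05,0.23,0],1,-0.2],[[0.05,0.23,0],1,-0.2],[[0.05,0.23,0],1,-0.2],[[0.05,0.23,0],1,-0.2],[[0.05,0.23,0],1,-0.2],[[0.05,0.23,0],1,-0.2],[[0.05,0.23,0],1,-0.2],[[0.05,0.23,0],1,-0.2],[[0.05,0.23,0],1,-0.2],[[0.05,0.23,0],1,-0.2],[[0.05,0.23,0],1,-0.2],[[0.05,0.23,0],1,-0.2],[[0.05,0.23,0],1,-0.2],[[0.05,0.23,0],1,-0.2],[[0,0.22,0],1,-0.2]]'

```text
t: 31.25
eef_pos: [636.9, 121.5, 389.9]
tcp_rot: [-3.141, 0.0, 2.149]
ft_force: [0.2, 0.4, 1.3]
opening: 0.396
grip_force: 0.0
```

```bash
python3 s.py
```

```text
31.25 [636.9 121.5 389.9] [-3.141  0.     2.149] F [0.2 0.4 1.3] M [ 0.059 -0.165  0.027] 0.396 0.0 -0.49
Mz [ 0.054 -0.014  0.007  0.019  0.012] 0.016 yaw 2.143
```

move_arm --commands '[[[0,0,0],0.93,-0.2],[[0,0,0],0.93,-0.2],[[0,0,0],0.93,-0.2],[[0,0,0],0.93,-0.2],[[0,0,0],0.93,-0.2],[[0,0,0],0.93,-0.2],[[0,0,0],0.93,-0.2],[[0,0,0],0.93,-0.2],[[0,0,0],0.93,-0.2],[[0,0,0],0.93,-0.2],[[0,0,0],0,-0.2],[[0,0,-0.71],0,-0.2],[[0,0,-0.71],0,-0.5],[[0,0,0],0,-1],[[0,0,0],0,-1],[[0,0,0],0,-1],[[0,0,0],0,-1],[[0,0,0],0,-1]]'

```text
t: 33.0
eef_pos: [636.9, 121.4, 348.8]
tcp_rot: [3.141, 0.002, 2.889]
ft_force: [1.3, 2.2, 2.0]
opening: 0.092
grip_force: 29.9
```

```bash
python3 s.py
```

```text
33.0 [636.9 121.4 348.8] [3.141e+00 2.000e-03 2.889e+00] F [1.3 2.2 2. ] M [ 0.343 -0.281  0.061] 0.092 29.9 -1.23
Mz [0.06  0.077 0.079 0.109 0.07 ] 0.079 yaw 2.889
```

move_arm --commands '[[[0,0,-0.001],-1,-1],[[0,0,-0.001],-1,-1],[[0,0,-0.001],-1,-1],[[0,0,-0.002],-1,-1],[[0,0,-0.002],-1,-1],[[0,0,-0.002],-1,-1],[[0,0,-0.002],-1,-1],[[0,0,-0.002],-1,-1],[[0,0,-0.002],-1,-1],[[0,0,0],0,-1]]'

```text
t: 34.08
eef_pos: [636.9, 121.7, 348.5]
tcp_rot: [3.139, 0.001, 2.165]
ft_force: [1.9, 2.8, 6.5]
opening: 0.098
grip_force: 30.1
```

```bash
python3 s.py
```

```text
34.08 [636.9 121.7 348.5] [3.139e+00 1.000e-03 2.165e+00] F [1.9 2.8 6.5] M [ 0.477 -0.264  0.478] 0.098 30.1 -0.51
Mz [0.48  0.508 0.484 0.476 0.448] 0.479 yaw 2.17
```

move_arm --commands '[[[0,0,-0.002],-1,-1],[[0,0,-0.002],-1,-1],[[0,0,0],0,-1]]'

```text
t: 34.58
eef_pos: [636.9, 121.7, 348.4]
tcp_rot: [3.138, 0.001, 2.006]
ft_force: [0.0, 4.2, 7.3]
opening: 0.091
grip_force: 30.2
```

```bash
python3 s.py
```

```text
34.58 [636.9 121.7 348.4] [3.138e+00 1.000e-03 2.006e+00] F [0.  4.2 7.3] M [ 0.501 -0.323  0.562] 0.091 30.2 -0.35
Mz [0.581 0.552 0.488 0.444 0.542] 0.521 yaw 2.01
```

move_arm --commands '[[[0,0,-0.001],-1,-1],[[0,0,0],0,-1],[[0,0,0],0,-1]]'

```text
t: 35.08
eef_pos: [636.9, 121.7, 348.4]
tcp_rot: [3.138, 0.001, 1.93]
ft_force: [1.1, 3.8, 6.6]
opening: 0.098
grip_force: 30.1
```

```bash
python3 s.py
```

```text
35.08 [636.9 121.7 348.4] [3.138e+00 1.000e-03 1.930e+00] F [1.1 3.8 6.6] M [ 0.573 -0.371  0.515] 0.098 30.1 -0.27
Mz [0.499 0.615 0.482 0.561 0.49 ] 0.529 yaw 1.93
```

move_arm --commands '[[[0,0,0],0,-0.2],[[0,0,0],0,-0.2],[[0,0,0],0,-0.2],[[0,0,0.72],0,-0.2],[[0,0,0.72],0,-0.2],[[-0.37,-0.24,0],0.94,-0.2],[[-0.37,-0.24,0],0.94,-0.2],[[-0.37,-0.24,0],0.94,-0.2],[[-0.37,-0.24,0],0.94,-0.2],[[-0.37,-0.24,0],0.94,-0.2],[[-0.37,-0.24,0],0.94,-0.2],[[-0.37,-0.24,0],0.94,-0.2],[[-0.37,-0.24,0],0.94,-0.2],[[-0.37,-0.24,0],0.94,-0.2],[[-0.37,-0.24,0],0.94,-0.2],[[-0.37,-0.24,0],0.94,-0.2],[[-0.37,-0.24,0],0.94,-0.2],[[-0.37,-0.24,0],0.94,-0.2],[[-0.37,-0.24,0],0.94,-0.2],[[-0.34,-0.28,0],0.94,-0.2]]'

```text
t: 37.0
eef_pos: [470.3, 11.8, 390.0]
tcp_rot: [3.142, -0.001, 3.061]
ft_force: [-0.2, -0.6, 0.1]
opening: 0.401
grip_force: 0.0
```

move_arm --commands '[[[0,0,0],0,-0.2],[[0,0,-0.7],0,-0.2],[[0,0,-0.7],0,-0.5],[[0,0,0],0,-1],[[0,0,0],0,-1],[[0,0,0],0,-1],[[0,0,0],0,-1],[[0,0,0],0,-1]]'

```text
t: 37.67
eef_pos: [471.3, 12.4, 349.0]
tcp_rot: [3.141, 0.002, 3.057]
ft_force: [1.0, 3.5, 3.3]
opening: 0.096
grip_force: 29.9
```

```bash
python3 s.py
```

```text
37.67 [471.3  12.4 349. ] [3.141e+00 2.000e-03 3.057e+00] F [1.  3.5 3.3] M [ 0.712 -0.264  0.132] 0.096 29.9 -1.6
Mz [0.179 0.132 0.066 0.122 0.061] 0.112 yaw 3.058
```

move_arm --commands '[[[0,0,-0.001],-1,-1],[[0,0,-0.001],-1,-1],[[0,0,-0.001],-1,-1],[[0,0,-0.002],-1,-1],[[0,0,-0.002],-1,-1],[[0,0,-0.002],-1,-1],[[0,0,-0.002],-1,-1],[[0,0,-0.002],-1,-1],[[0,0,0],0,-1]]'

```text
t: 38.67
eef_pos: [471.4, 12.6, 348.7]
tcp_rot: [3.139, 0.002, 2.413]
ft_force: [1.4, 8.8, 7.6]
opening: 0.096
grip_force: 30.0
```

```bash
python3 s.py
```

```text
38.67 [471.4  12.6 348.7] [3.139e+00 2.000e-03 2.413e+00] F [1.4 8.8 7.6] M [ 1.579 -0.381  0.53 ] 0.096 30.0 -0.96
Mz [0.498 0.508 0.485 0.404 0.545] 0.488 yaw 2.418
```

move_arm --commands '[[[0,0,-0.002],-1,-1],[[0,0,0],-0.3,-1],[[0,0,0],0,-1]]'

```text
t: 39.17
eef_pos: [471.4, 12.7, 348.6]
tcp_rot: [3.139, 0.001, 2.312]
ft_force: [1.9, 8.9, 8.1]
opening: 0.097
grip_force: 30.4
```

```bash
python3 s.py
```

```text
39.17 [471.4  12.7 348.6] [3.139e+00 1.000e-03 2.312e+00] F [1.9 8.9 8.1] M [ 1.631 -0.428  0.618] 0.097 30.4 -0.86
Mz [0.557 0.576 0.61  0.582 0.604] 0.586 yaw 2.314
```

move_arm --commands '[[[0,0,0],0,0],[[0,0,0],0,0],[[0,0,0],0,0],[[0,0,0],0,0],[[0,0,1],0,0],[[0,0,1],0,0],[[0,0,1],0,0],[[0,-0.95,0],0,0],[[0,-0.95,0],0,0],[[0,-0.95,0],0,0],[[0,-0.95,0],0,0],[[0,-0.95,0],0,0],[[0,-0.95,0],0,0],[[0,-0.95,0],0,0],[[0,-0.95,0],0,0],[[0,-0.95,0],0,0],[[0,-0.95,0],0,0],[[0,-0.95,0],0,0],[[0,-0.95,0],0,0],[[0,0,0],0,0]]'

```text
t: 41.08
eef_pos: [470.7, -334.0, 437.0]
tcp_rot: [-3.141, 0.0, 2.311]
ft_force: [-0.2, -0.5, -0.0]
opening: 0.501
grip_force: 0.0
```

```bash
cat > w.py <<'E'
from h import *
ps=[read_camera(n) for n in("top","side")]; B=[]
for p in ps:
    b=np.zeros((384,512),np.float32)
    ds=[d for d in cut_out("screw0",p) if d["confidence"]>.3]; print(len(ds))
    for d in ds: b=np.maximum(b,d["region"].astype(np.float32))
    B.append((cv2.resize(b,None,fx=S,fy=S)>.5).astype(np.uint8))
for n,c,w0 in zip("0123",[(499,148.9),(636.7,121.3),(608.4,-16.3),(471.3,12.2)],(-.45,-1.21,-.49,-.83)):
    ws=np.arange(w0-.4,w0+.6,.02); out=[]
    tot=0
    for p,b in zip(ps,B):
        u,v=(proj(p,[(*c,165)])[0]*S).astype(int); sl=np.s_[v-90:v+90,u-90:u+90]
        k=[]
        for w in ws: m=masks(p,np.array(c),w,z=170,hub=21)[sl]; k.append((m&b[sl]).sum()/(m|b[sl]).sum())
        k=np.array(k); out.append((ws[k.argmax()].round(2),k.max().round(2))); tot=tot+k
    print(n,"cmd",w0,out,"both",ws[tot.argmax()].round(2))
ims=[]
for p in ps:
    u,v=proj(p,[(553,66,171)])[0].astype(int); ims.append(cv2.resize(p["image"][v-65:v+65,u-65:u+65,::-1],(400,400),interpolation=cv2.INTER_CUBIC))
cv2.imwrite("pics/e.png",np.hstack(ims))
E
python3 w.py
```

```text
4
5
0 cmd -0.45 [(np.float64(-0.25), np.float64(0.89)), (np.float64(0.13), np.float64(0.23))] both -0.25
1 cmd -1.21 [(np.float64(-1.05), np.float64(0.85)), (np.float64(-1.61), np.float64(0.22))] both -1.05
2 cmd -0.49 [(np.float64(-0.33), np.float64(0.88)), (np.float64(-0.31), np.float64(0.29))] both -0.33
3 cmd -0.83 [(np.float64(-0.63), np.float64(0.88)), (np.float64(-0.27), np.float64(0.28))] both -0.63
```

View pics/e.png

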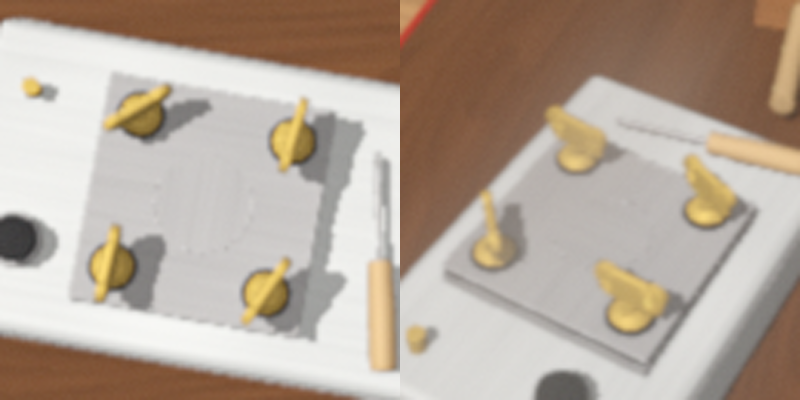

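The picture shows all four wings turned clockwise (top-view crop: 110,262 / 138,108 / 293,135 / 266,290). The driver and everything else are unmoved, and the arm is clear.

```bash
python3 -c "
from cell import env
print(env.job_done())"
```

```text
the job is handed in; nothing more can be done
None
```

I tightened all four wing screws in cross order (0, 2, 1, 3), first to snug and then to about 0.53–0.62 N m measured while gripping, and handed the job in at about 41 s. Let go, I estimate 0.43–0.53 N m each. I did not re-measure after release, and the wing angles suggest a wider spread, about 0.46–0.62 N m.

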